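# Bring the knobbed jar round to the front and hold the carousel

### The arm

A 7-joint arm with a two-finger parallel gripper is mounted at the origin on the work surface. World frame = base frame: x ahead of the robot, y to its left, z up, the work surface at z = 0. Lengths are in m, angles in rad, forces in N, time in s.
With the tool pointing down it reaches from about 0.4 to 0.85 m from the base axis. Payload 4.5 kg.
Tool frame: the origin (TCP) lies between the finger pads, 19 mm behind the fingertips; this is the grasp point; z points along the fingers, y is the line along which they close (so a half turn about z gives the same grasp; the last joint's range is limited). The gripper opens to 88 mm and grips with 3 to 60 N. Pads are 18 mm wide; open, the fingers measure 123 mm over their backs; the gripper's body (75 mm by 187 mm) begins 45 mm behind the grasp point.
Start: joints at [1.369, 0.689, -0.195, 1.565, 0.157, 0.902, -0.215], TCP at [0.146, -0.608, 0.257] pointing down, gripper open.
Joint ranges: [-3.01, 3.01], [-0.46, 2.08], [-1.47, 1.51], [0.13, 2.56], [-1, 4.14], [0.04, 2.09], [-2.66, 2.66]. Speed limits (rad/s): [2.57, 2.57, 3.14, 3.14, 3.14, 3.14, 3.14].

### API

Orientations are given as a unit quaternion [x, y, z, w].
In Python, from plant import r, optics gives the robot as it stands.
- The arm moves only by the tool servo_tool, never from a script. Its arguments are lists of equal length, an entry for each row: "translation": the shift along the tool's x, y, z in m, a list of three; "turn": the turn, a rotation vector about the tool's x, y, z in rad, a list of three. In form: {"translation": [[dx, dy, dz], ...], "turn": [[rx, ry, rz], ...]}. A call has 1 to 10 rows; each row shifts and turns the commanded pose from where the row before left it, along the tool's axes as they then stand; what a row does not reach is not made up. A row lasts 1/8 s, in which the tool goes at most 62.5 mm and 10.7 degrees, less where a joint would pass 70% of its speed; a pose out of reach is approached as far as the arm can. A call is refused whole if a number of a shift passes 0.0625 or a number of a turn 0.188, either way. A call with a gripper value outside its range is refused whole. "grip" is the opening, from 0 (shut) to 1 (fully open), set as the call begins (left out, the last holds). The fingers move at their own pace and stop on an object; "grip_force" is the grip in N (left out, the last holds). Time passes only in rows, so rows that do not move let the fingers close. It gives the time, the measured TCP pose, the force, the opening and the grip force at its end, in the units of the state.
- r.get_state(): the state, without advancing time (a new reading comes with each control period).
- optics.snapshot(name): name is "scene" or "top" or "wrist"; returns a dict with "img" (420x560x3 uint8, red, green, blue), "z_map" (420x560 float32, m along the optical axis (not along the pixel's ray), 0 where there is no reading), "mtx" (3x3 intrinsics, pixels), "R" (3x3) and "t" (3): a world point X has camera coordinates R X + t. Camera axes: x right, y down, z forward; pixel columns grow to the right and rows downward; lengths in m; the calibration is good to about 2 mm. A picture is of the moment at which its call begins.
- r.finish_job(): hands the job in; it is judged then, once.
The state is a dict: "clock": time; "q": joint angles; "qd": joint speeds; "joint_torque": joint torques, N m; "tool_pos": TCP position; "eef_rot": TCP orientation; "contact_force": force on the tool from outside, world axes, zero at the start; "moment": the same for the moment, N m; "opening": opening from 0.0 (shut) to 1.0 (fully open); "finger_force": force on a finger pad.
Only numpy, scipy, OpenCV 4.12 (cv2) and the standard library are available. Lean on these libraries where they do the work, as an engineer would, in place of code of your own. Each camera call takes 0.05 s, during which the arm holds its last target. There are 200 camera calls.

### The job

Let off the carousel's brake by sliding its upright wooden grip all the way to the far end stop, away from the robot, and do not turn the carousel before that. Then take the tall jar by the round knob on its lid, turn the carousel with it until that jar stands at the front, lined up with the steel pin on the board, and finish while still gripping the knob so that the carousel is held still there. Leave the brake off and the other things on the bench where they are.

Things in the scene. Friction and masses are not known exactly. Their poses are not given: they have to be found in the camera images.
- carousel: Fixed pine board 310 x 375 mm, 22 mm thick, that carries the carousel; it does not move. Origin on the bench surface, directly under the turntable's axle. -x is its front (roughly towards the robot), +y its left, z up; it spans x -165 to +145 mm and y -140 to +235 mm.
- pin_top (a point): Centre of the top of the upright steel pin that marks the front: 14 mm diameter, top 50 mm above the bench, at x -148 mm, y 0 in the board's frame.
- turntable: Wooden turntable on the board, 250 mm diameter, top 50 mm above the bench. Origin on the axle, 34 mm above the bench; x points at the knobbed jar, z up. Turns either way, over half a turn, with light friction (0.04 N m). Fixed on it, 85 mm from the axle, evenly spaced: the tall knobbed jar and four flat-lidded crocks (tops up to 105 mm above the bench). The brake does not block it bodily.
- brake_top (a point): Centre of the top of the brake's upright wooden grip, 68 mm above the bench: a tab 14 mm long along its travel (the board's x), 24 mm wide, 36 mm tall, on a steel track on the board's left side at y +190 mm in the board's frame. The tab slides from x -30 mm (on) to x +30 mm (off); the track's end blocks reach 34 mm above the bench.
- knob (a point): Point on the axis of the upright cylindrical knob (26 mm diameter, 42 mm tall) on the tall jar's lid, where to grip it: 24 mm above the lid, 18 mm below the knob's top, 152 mm above the bench, 85 mm from the axle. The jar, 60 mm diameter, is the only one with a knob; its lid is 62 mm across, its top 128 mm above the bench; it is fixed to the turntable and turns with it.
- brake (a joint): Slide of the brake grip along the board's +x axis, in m: 0 is brake on (end nearest the robot), 0.060 is the far end stop, brake fully off. It needs about 1.5 N and stays where it is left.
- lunch_tin: Bystander: grey stacking lunch tin 134 x 104 mm, 95 mm tall. Origin: centre of the underside.
- sippy_cup: Bystander: orange two-handled sippy cup 74 mm diameter, 126 mm over the handles, 114 mm tall. Origin: centre of the underside.
- bamboo_fork: Bystander: bamboo fork 190 mm long, 6 mm thick, lying on the bench. Origin: underside, near the middle of its length; x towards the tines.
- butter_dish: Bystander: white ceramic butter dish 120 x 180 mm, 85 mm tall over its knob. Origin: centre of the underside.

How it is judged:
On the way, in this order (a step that is already met when the one before it is completed fails the run):
1. the brake grip is at its far end stop (value of joint brake above 0.056 m), for 0.2 s.
2. the knobbed jar, gripped by its knob, is at the front (x of knob in the frame of carousel below -0.05 m and y of knob in the frame of carousel between -0.01 and 0.01 m and contact force between the fingers and turntable above 3 N and distance between the grasp point and knob below 0.035 m), for 0.2 s.
At the end, for the whole second after the job is handed in: The brake grip is within 6 mm of its far end stop; the knobbed jar is at the front, its centre within 10 mm of the line from the axle to the steel pin; the turntable is still (under 0.1 rad/s); the fingers are at the knob (TCP within 35 mm of its grip point) and grip it with over 3 N (all of step 2 and value of joint brake above 0.054 m and angular speed of turntable below 0.1 rad/s); the arm keeps its last pose, push and grip.
It fails at once if the carousel is turned (jar moved over 20 mm) before the brake is off (value of joint brake below 0.05 m and distance of knob from where it was at the start of the episode above 0.02 m).
It fails at once if another thing on the bench is moved over 30 mm (distance of any of lunch_tin, sippy_cup, bamboo_fork, butter_dish from where it was at the start of the episode above 0.03 m).
It also fails if it takes over 72 s, if anything falls off the work surface, if the arm or the gripper's body presses on something with over 40 N, if the wrist force passes 120 N, or if a joint passes its speed limit or range.

## Working session

There is one attempt and no reset: what is moved stays moved. The work goes in short steps, Python scripts to look and compute and a tool call to move; the robot and the scene stay as the last step left them, time stands still between calls to the robot, and variables do not carry over. Pictures are saved under pics/ and viewed, at most 10 in all, crops included, and the job is handed in when it is done.

Besides the shell and the picture viewer there is one more tool, called after "Emit:" by a JSON object that holds its "fn" and its "kwargs", one argument or row to a line. servo_tool: Moves the arm, as the interface text tells. Its arguments: {"type":"object","properties":{"translation":{"type":"array"},"turn":{"type":"array"},"grip":{"type":"number"},"grip_force":{"type":"number"}},"required":["translation","turn"]}

```bash
mkdir -p pics
python3 - <<'E'
from plant import r, optics
import cv2,pickle
d={}
for n in("top","scene"):
    s=optics.snapshot(n);d[n]=s
    cv2.imwrite(f"pics/{n}0.png",s["img"][:,:,::-1])
pickle.dump(d,open("s0.pkl","wb"))
s=r.get_state();print(s["clock"],s["tool_pos"],s["eef_rot"],s["opening"])
print(d["top"]["R"],d["top"]["t"],d["top"]["mtx"])
E
```

```text
0.1 [ 0.14586592 -0.60721839  0.25671257] [ 9.93057086e-01  1.17630747e-01 -1.37169500e-04 -7.82413488e-04] 0.9982561117636111
[[ 0.00250958 -0.99999243 -0.0029719 ]
 [-0.9933146  -0.0021498  -0.11541877]
 [ 0.1154115   0.00324168 -0.99331248]] [0.00166483 0.54016616 1.30674339] [[397.93191735   0.         279.24659027]
 [  0.         397.93191735 208.89408458]
 [  0.           0.           1.        ]]
```

View pics/top0.png

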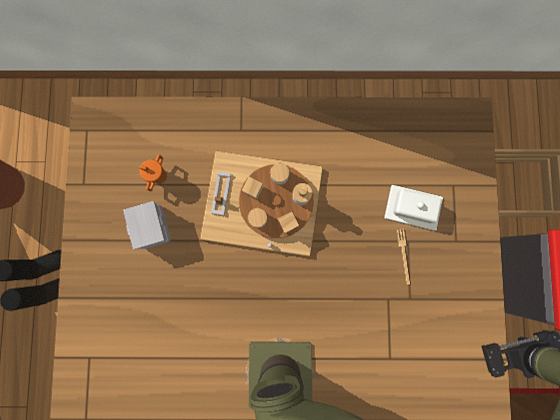

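View pics/scene0.png

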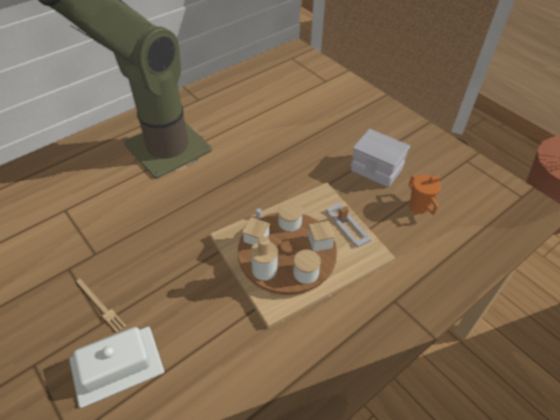

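The top view shows the board centred near (262,203), with the turntable at (277,201), the knob at about (304,190), the pin at about (270,244) and the brake grip at about (220,203). The scene view matches. Next I'll measure these from depth.

```bash
cat > h.py <<'E'
import numpy as np,cv2
def cloud(s):
    v,u=np.mgrid[:420,:560]; z=s["z_map"]; K=s["mtx"]
    c=np.stack([(u-K[0,2])/K[0,0]*z,(v-K[1,2])/K[1,1]*z,z],-1)
    return (c-s["t"])@s["R"]
def ray(s,u,v,h):
    d=s["R"].T@np.linalg.inv(s["mtx"])@[u,v,1]; o=-s["R"].T@s["t"]
    return o+d*(h-o[2])/d[2]
E
python3 - <<'E'
import pickle,numpy as np,cv2
from h import *
d=pickle.load(open("s0.pkl","rb"))
for n in d:
    P=cloud(d[n]); ok=d[n]["z_map"]>0
    X,Y,Z=P[...,0],P[...,1],P[...,2]
    roi=ok&(abs(X-.56)<.25)&(abs(Y-.04)<.27)
    b=roi&(Z>.012)&(Z<.2)
    if n=="top":
        nn,l,st,c=cv2.connectedComponentsWithStats(b.astype(np.uint8))
        i=l[203,262] or l[201,277]
        b=(l==i).astype(np.uint8); ct=max(cv2.findContours(b,0,2)[0],key=cv2.contourArea)
        (q)=cv2.minAreaRect(ct);bx=cv2.boxPoints(q)
        bp=np.array([ray(d[n],*p,.022)[:2] for p in bx]);print("board",bx,bp,np.linalg.norm(np.diff(bp,axis=0),axis=1))
    k=roi&(Z>.145)&(Z<.2)
    print(n,"knob",k.sum(),P[k].mean(0),P[k].max(0),P[k].min(0))
    # turntable disk+ brake candidates
    t=roi&(Z>.044)&(Z<.056); print(" tt",t.sum(),P[t].min(0),P[t].max(0))
    nn,l,st,c=cv2.connectedComponentsWithStats((roi&(Z>.04)&(Z<.2)).astype(np.uint8))
    for i in range(1,nn): 
        m=l==i; print("  ",st[i],P[m].mean(0).round(4),P[m][:,2].max())
s=d["top"];cv2.imwrite("pics/crop.png",cv2.resize(s["img"][140:265,190:335,::-1],None,fx=5,fy=4.8*5/4.8,interpolation=2)[:600])
E
```

```text
board [[200.12137 238.71097]
 [213.87857 149.289  ]
 [323.51443 166.15607]
 [309.75723 255.57803]] [[ 0.43984513  0.26846121]
 [ 0.74762875  0.22884138]
 [ 0.68903929 -0.14840284]
 [ 0.38450402 -0.09933057]] [0.3103232  0.38176685 0.30846364]
top knob 64 [ 0.58158227 -0.0692521   0.16652793] [ 0.59449697 -0.0572266   0.17427369] [ 0.57071119 -0.0817082   0.1481701 ]
 tt 2619 [ 0.41863228 -0.1096802   0.04402776] [0.69080931 0.20004266 0.05597475]
   [ 239  163   75   75 4329] [0.5643 0.0138 0.0678] 0.1742736901390953
   [215 196   8   6  40] [0.5703 0.2034 0.0623] 0.0715713376294805
   [268 242   4   5  14] [0.422  0.0349 0.0473] 0.05150143633832116
scene knob 155 [ 0.58880186 -0.06855912  0.16458358] [ 0.59839453 -0.05466159  0.17575273] [ 0.57133007 -0.07876251  0.14577449]
 tt 3291 [ 0.41797789 -0.10673828  0.0440486 ] [0.69547626 0.21694664 0.05598425]
   [ 238  202  100   93 6797] [0.5874 0.0041 0.0748] 0.175752726453196
   [340 203   1   1   1] [0.5366 0.2346 0.0406] 0.04062177710849068
   [330 207   1   1   1] [0.5298 0.2036 0.0401] 0.0400679571635817
   [339 206  10  13  96] [0.5765 0.2063 0.0595] 0.07171280984373815
   [256 209   6   6  30] [0.4263 0.0385 0.0478] 0.05274459951842856
```

View pics/crop.png

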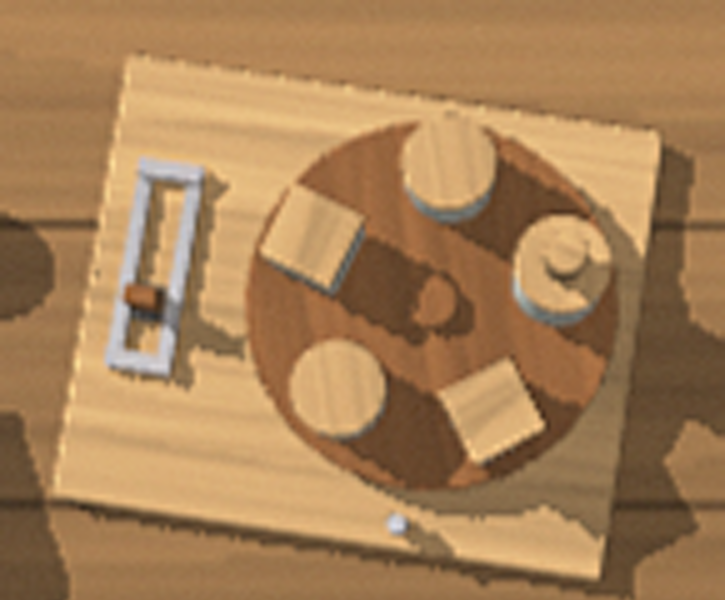

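The crop shows the corners at TL(127,55), TR(660,130), BR(600,580) and BL(53,500). It also shows the disc spanning about 247–618 by 115–490, the pin top at (397,522), the brake top at (143,295) and the knob top at (568,253).

Run:
```python
import pickle,numpy as np,cv2
from h import *
d=pickle.load(open("s0.pkl","rb"));s=d["top"]
f=lambda x,y,h:ray(s,190+(x+.5)/5-.5,140+(y+.5)/5-.5,h)[:2]
W=np.array([f(127,55,.022),f(660,130,.022),f(600,580,.022),f(53,500,.022)])
B=np.array([[.145,.235],[.145,-.14],[-.165,-.14],[-.165,.235]])
pin=f(397,522,.05);axl=f(432.5,302,.05);br=f(143,295,.068);kn=f(568,253,.170)
def fit(B,W):
    b=B-B.mean(0);w=W-W.mean(0);a=np.arctan2((b[:,0]*w[:,1]-b[:,1]*w[:,0]).sum(),(b*w).sum())
    R=np.array([[np.cos(a),-np.sin(a)],[np.sin(a),np.cos(a)]]);t=W.mean(0)-R@B.mean(0);return a,R,t,W-(B@R.T+t)
print(pin,axl,br,kn,np.linalg.norm(pin-axl),np.linalg.norm(kn-axl))
B2=np.vstack([B,[[-.148,0],[0,0],[-.03,.19]]]);W2=np.vstack([W,pin,axl,br])
a,R,t,e=fit(B2,W2);print("yaw",a,np.degrees(a),"axle",t);print(e.round(4))
# disc points by height in both views: circle check
k=R.T@(kn-t);print("knob board",k,np.hypot(*k),np.degrees(np.arctan2(k[1],k[0])))
print("brake start",R@[-.03,.19]+t,"end",R@[.03,.19]+t,"front",R@[-.085,0]+t)
```

```text
[0.4219313  0.03620155] [0.56772397 0.01339969] [0.56946194 0.20318182] [ 0.58117648 -0.06990072] 0.14756499430377892 0.08437966894124402
yaw -0.14388488288289059 -8.243996524923771 axle [0.56795004 0.01396861]
[[-0.0021 -0.0009]
 [-0.0004  0.0035]
 [-0.0002  0.0021]
 [-0.0015 -0.0021]
 [ 0.0005  0.001 ]
 [-0.0002 -0.0006]
 [ 0.004  -0.0031]]
knob board [ 0.02511569 -0.08110613] 0.08490584063758644 -72.79410002534438
brake start [0.56550395 0.20630689] end [0.62488393 0.19770356] front [0.4838284  0.02615666]
```

```bash
cat > mv.py <<'E'
# usage: plan(x,y,z,yaw,n): print n rows (tool axes) from the present pose to a tool-down pose
import numpy as np
from scipy.spatial.transform import Rotation as Ro
from plant import r
def down(yaw): return Ro.from_euler("z",yaw)*Ro.from_euler("x",np.pi)
def start():
    s=r.get_state(); return np.array(s["tool_pos"]),Ro.from_quat(s["eef_rot"])
def plan(p,R,x,y,z,yaw,n):
    G=down(yaw); dR=(R.inv()*G).as_rotvec()/n; dp=(np.array([x,y,z])-p)/n; T=[]
    for i in range(n):
        T.append((R.inv().apply(dp)).round(3).tolist()); R=R*Ro.from_rotvec(dR)
    print("T",T,"\nturn",dR.round(3).tolist(),"x",n); return np.array([x,y,z]),G
E
python3 - <<'E'
from mv import *
p,R=start();print(p,R.apply([1,0,0]),r.get_state()["q"])
p,R=plan(p,R,.48,-.25,.257,np.radians(50),10)
p,R=plan(p,R,.567,.205,.20,np.radians(81.6),10)
E
```

```text
[ 0.14586592 -0.60721839  0.25671257] [ 9.72325977e-01  2.33628308e-01 -8.83625227e-05] [ 1.36879026  0.68989037 -0.1945164   1.56617856  0.15726354  0.9024981
 -0.21514184]
T [[0.041, -0.027, 0.0], [0.042, -0.024, 0.0], [0.044, -0.022, -0.0], [0.045, -0.019, -0.0], [0.046, -0.016, -0.0], [0.047, -0.013, -0.0], [0.048, -0.01, -0.0], [0.048, -0.007, -0.0], [0.049, -0.004, -0.0], [0.049, -0.0, -0.0]] 
turn [-0.0, -0.0, -0.064] x 10
T [[0.04, -0.023, 0.006], [0.042, -0.02, 0.006], [0.043, -0.018, 0.006], [0.044, -0.016, 0.006], [0.044, -0.013, 0.006], [0.045, -0.011, 0.006], [0.046, -0.008, 0.006], [0.046, -0.006, 0.006], [0.046, -0.003, 0.006], [0.046, -0.001, 0.006]] 
turn [0.0, 0.0, -0.055] x 10
```

Emit:
{"fn": "servo_tool", "kwargs": {
  "translation": [
    [0.041, -0.027, 0],
    [0.042, -0.024, 0],
    [0.044, -0.022, 0],
    [0.045, -0.019, 0],
    [0.046, -0.016, 0],
    [0.047, -0.013, 0],
    [0.048, -0.01, 0],
    [0.048, -0.007, 0],
    [0.049, -0.004, 0],
    [0.049, 0, 0]
  ],
  "turn": [
    [0, 0, -0.064],
    [0, 0, -0.064],
    [0, 0, -0.064],
    [0, 0, -0.064],
    [0, 0, -0.064],
    [0, 0, -0.064],
    [0, 0, -0.064],
    [0, 0, -0.064],
    [0, 0, -0.064],
    [0, 0, -0.064]
  ],
  "grip": 0.6
}}

```text
clock: 1.35
tool_pos: [0.4787, -0.2479, 0.2572]
eef_rot: [0.905, 0.425, -0.0, -0.0]
contact_force: [0.9, -0.6, -0.5]
opening: 0.601
finger_force: 0.0
```

Emit:
{"fn": "servo_tool", "kwargs": {
  "translation": [
    [0.04, -0.023, 0],
    [0.042, -0.02, 0],
    [0.043, -0.018, 0],
    [0.044, -0.016, 0],
    [0.044, -0.013, 0],
    [0.045, -0.011, 0],
    [0.046, -0.008, 0],
    [0.046, -0.006, 0],
    [0.046, -0.003, 0],
    [0.046, -0.001, 0]
  ],
  "turn": [
    [0, 0, -0.055],
    [0, 0, -0.055],
    [0, 0, -0.055],
    [0, 0, -0.055],
    [0, 0, -0.055],
    [0, 0, -0.055],
    [0, 0, -0.055],
    [0, 0, -0.055],
    [0, 0, -0.055],
    [0, 0, -0.055]
  ]
}}

```text
clock: 2.6
tool_pos: [0.5631, 0.2077, 0.257]
eef_rot: [0.756, 0.655, -0.0, 0.0]
contact_force: [0.6, -0.3, -0.4]
opening: 0.601
finger_force: 0.0
```

Run:
```python
from mv import *
from h import *
from plant import optics
p,R=start();print(p,R.apply([1,0,0]),r.get_state()["q"])
s=optics.snapshot("wrist");cv2.imwrite("pics/w1.png",s["img"][:,:,::-1])
P=cloud(s);Z=P[...,2];m=(s["z_map"]>0)&(Z>.058)&(Z<.075)
n,l,st,c=cv2.connectedComponentsWithStats(m.astype(np.uint8))
for i in range(1,n):
    if st[i,4]>40:
        q=P[l==i];print(st[i],c[i].round(1),q.mean(0).round(4),(q.max(0)-q.min(0)).round(4))
```

```text
[0.56314311 0.20765309 0.25700558] [ 1.42843082e-01  9.89745045e-01 -7.75144603e-04] [-0.17914281  0.6810503  -0.44319622  1.63534455  0.35051602  0.90592446
 -0.89790787]
[ 93   0  48  19 341] [116.    8.1] [0.4527 0.3781 0.0662] [0.0362 0.0091 0.0169]
[282 177  15  26 376] [288.9 189.6] [0.5716 0.2085 0.0664] [0.0158 0.024  0.0107]
[307 265  30  47 287] [319.6 281.1] [0.5896 0.1103 0.0666] [0.0345 0.0434 0.0169]
[218 292  57  27 453] [248.1 301.2] [0.5143 0.0983 0.0668] [0.0566 0.0344 0.0169]
[294 356  32  15 371] [309.1 361.8] [0.5676 0.0107 0.061 ] [0.0346 0.0225 0.0041]
[359 356   7  16  57] [361.7 360.7] [0.6241 0.0104 0.0687] [0.0047 0.0208 0.0165]
[219 369  59  27 580] [247.1 383.4] [ 0.4959 -0.0036  0.0663] [0.0639 0.0408 0.017 ]
```

View pics/w1.png

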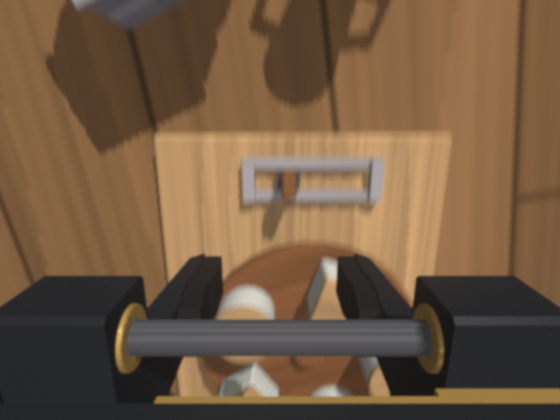

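The wrist view shows the brake tab at (289,185) inside its track, tab centre near (0.570, 0.207). The fingers straddle the travel direction, so I'll descend, grip, and look at the force.

Emit:
{"fn": "servo_tool", "kwargs": {
  "translation": [
    [-0.001, 0.007, 0.03],
    [0, 0, 0.03],
    [0, 0, 0.03],
    [0, 0, 0.03],
    [0, 0, 0.03],
    [0, 0, 0.02],
    [0, 0, 0.012],
    [0, 0, 0.009],
    [0, 0, 0],
    [0, 0, 0]
  ],
  "turn": [
    [0, 0, 0],
    [0, 0, 0],
    [0, 0, 0],
    [0, 0, 0],
    [0, 0, 0],
    [0, 0, 0],
    [0, 0, 0],
    [0, 0, 0],
    [0, 0, 0],
    [0, 0, 0]
  ]
}}

```text
clock: 3.9
tool_pos: [0.5704, 0.2046, 0.067]
eef_rot: [0.756, 0.654, 0.001, 0.0]
contact_force: [0.8, -0.0, 0.4]
opening: 0.601
finger_force: 0.0
```

Emit:
{"fn": "servo_tool", "kwargs": {
  "translation": [
    [0, 0, 0],
    [0, 0, 0],
    [0, 0, 0],
    [0, 0, 0],
    [0, 0, 0],
    [0, 0, 0],
    [0, 0, 0],
    [0, 0, 0]
  ],
  "turn": [
    [0, 0, 0],
    [0, 0, 0],
    [0, 0, 0],
    [0, 0, 0],
    [0, 0, 0],
    [0, 0, 0],
    [0, 0, 0],
    [0, 0, 0]
  ],
  "grip": 0,
  "grip_force": 10
}}

```text
clock: 4.9
tool_pos: [0.5702, 0.2044, 0.0665]
eef_rot: [0.757, 0.654, 0.0, 0.0]
contact_force: [1.2, -0.3, 0.8]
opening: 0.158
finger_force: 10.0
```

Emit:
{"fn": "servo_tool", "kwargs": {
  "translation": [
    [0, 0.008, 0],
    [0, 0.008, 0],
    [0, 0.008, 0],
    [0, 0.008, 0],
    [0, 0.008, 0],
    [0, 0.008, 0],
    [0, 0.008, 0],
    [0, 0.006, 0],
    [0, 0, 0],
    [0, 0, 0]
  ],
  "turn": [
    [0, 0, 0],
    [0, 0, 0],
    [0, 0, 0],
    [0, 0, 0],
    [0, 0, 0],
    [0, 0, 0],
    [0, 0, 0],
    [0, 0, 0],
    [0, 0, 0],
    [0, 0, 0]
  ]
}}

```text
clock: 6.15
tool_pos: [0.6266, 0.1961, 0.0662]
eef_rot: [0.756, 0.655, -0.004, -0.002]
contact_force: [-12.0, -0.2, 12.3]
opening: 0.159
finger_force: 10.0
```

Emit:
{"fn": "servo_tool", "kwargs": {
  "translation": [
    [0, 0.004, -0.001],
    [0, 0, 0],
    [0, 0, 0],
    [0, 0, 0]
  ],
  "turn": [
    [0, 0, 0],
    [0, 0, 0],
    [0, 0, 0],
    [0, 0, 0]
  ]
}}

```text
clock: 6.65
tool_pos: [0.6268, 0.1961, 0.0662]
eef_rot: [0.755, 0.655, -0.007, -0.005]
contact_force: [-18.4, 0.2, 12.6]
opening: 0.161
finger_force: 10.0
```

Run:
```python
from h import *
from plant import optics
s=optics.snapshot("scene");cv2.imwrite("pics/s2.png",cv2.resize(s["img"][150:290,270:430,::-1],None,fx=4,fy=4,interpolation=2))
```

```text
(no output)
```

View pics/s2.png

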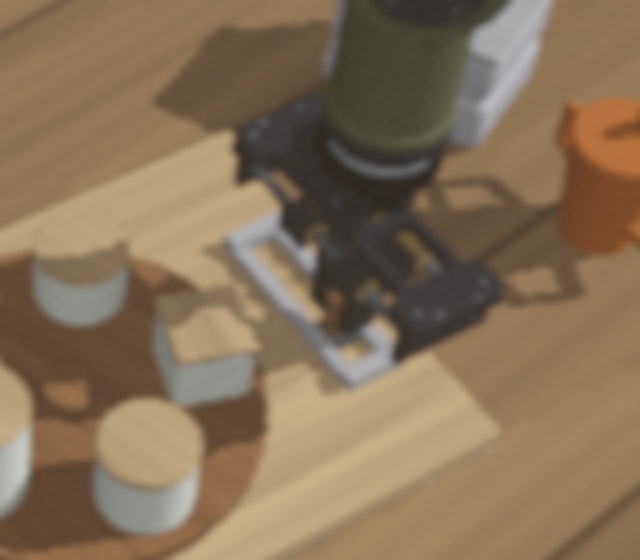

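The tab is in the far end region at about (335,310), and it stalled against something hard. I'll release it and check.

Emit:
{"fn": "servo_tool", "kwargs": {
  "translation": [
    [0, 0, 0],
    [0, -0.004, 0],
    [0, -0.004, 0],
    [0, 0, 0],
    [0, 0, -0.03],
    [0, 0, -0.05],
    [0, 0, -0.05],
    [0, 0, -0.06],
    [0, -0.02, 0],
    [0, 0, 0]
  ],
  "turn": [
    [0, 0, 0],
    [0, 0, 0],
    [0, 0, 0],
    [0, 0, 0],
    [0, 0, 0],
    [0, 0, 0],
    [0, 0, 0],
    [0, 0, 0],
    [0, 0, 0],
    [0, 0, 0]
  ],
  "grip": 0.7
}}

```text
clock: 7.95
tool_pos: [0.607, 0.1994, 0.2582]
eef_rot: [0.756, 0.655, 0.0, 0.0]
contact_force: [0.2, -0.3, -0.8]
opening: 0.701
finger_force: 0.0
```

Run:
```python
from mv import *
from h import *
from plant import optics
p,R=start();print(p,R.apply([1,0,0]),R.apply([0,0,1]))
s=optics.snapshot("wrist");cv2.imwrite("pics/w3.png",s["img"][:,:,::-1])
P=cloud(s);Z=P[...,2];m=(s["z_map"]>0)&(Z>.058)&(Z<.075)
n,l,st,c=cv2.connectedComponentsWithStats(m.astype(np.uint8))
for i in range(1,n):
    if st[i,4]>40:
        q=P[l==i];print(st[i],q.mean(0).round(4),(q.max(0)-q.min(0)).round(4))
```

```text
[0.60700057 0.19935631 0.25821566] [1.43078423e-01 9.89711323e-01 2.50718187e-04] [ 6.21139977e-04  1.63528903e-04 -9.99999794e-01]
[ 37   0  47  17 364] [0.4511 0.3776 0.0661] [0.0332 0.0081 0.0169]
[293 175  15  26 371] [0.6261 0.2004 0.0664] [0.0154 0.0235 0.0113]
[264 263  60  45 418] [0.6085 0.1127 0.0667] [0.0635 0.0401 0.017 ]
[211 293  22  26 210] [0.5312 0.0901 0.0663] [0.0149 0.0313 0.0167]
[254 356  31  13 307] [0.5675 0.0092 0.061 ] [0.0334 0.0197 0.0048]
[177 366  62  33 603] [ 0.4987 -0.0051  0.0663] [0.064  0.041  0.0169]
[280 391  26   5  86] [ 0.5872 -0.0395  0.0604] [0.0285 0.0079 0.0065]
```

View pics/w3.png

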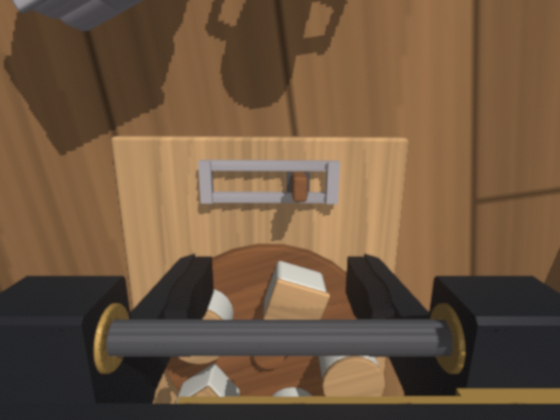

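The wrist view shows the tab at (300,185), with the far block at 333. The measured travel of 55–57 mm is too close to the threshold, so I'll push again from behind with closed fingers.

Emit:
{"fn": "servo_tool", "kwargs": {
  "translation": [
    [0, -0.018, 0],
    [0, 0, 0.03],
    [0, 0, 0.03],
    [0, 0, 0.03],
    [0, 0, 0.03],
    [0, 0, 0.03],
    [0, 0, 0.025],
    [0, 0, 0.02],
    [0, 0, 0],
    [0, 0, 0]
  ],
  "turn": [
    [0, 0, 0],
    [0, 0, 0],
    [0, 0, 0],
    [0, 0, 0],
    [0, 0, 0],
    [0, 0, 0],
    [0, 0, 0],
    [0, 0, 0],
    [0, 0, 0],
    [0, 0, 0]
  ],
  "grip": 0
}}

```text
clock: 9.25
tool_pos: [0.5903, 0.2018, 0.0628]
eef_rot: [0.757, 0.654, 0.0, 0.0]
contact_force: [-0.2, 0.0, 0.0]
opening: 0.006
finger_force: 0.0
```

Emit:
{"fn": "servo_tool", "kwargs": {
  "translation": [
    [0, 0.005, 0],
    [0, 0.004, 0],
    [0, 0.003, 0],
    [0, 0.003, 0],
    [0, 0, 0],
    [0, 0, 0]
  ],
  "turn": [
    [0, 0, 0],
    [0, 0, 0],
    [0, 0, 0],
    [0, 0, 0],
    [0, 0, 0],
    [0, 0, 0]
  ]
}}

```text
clock: 10.0
tool_pos: [0.6039, 0.1995, 0.0624]
eef_rot: [0.756, 0.654, -0.0, -0.0]
contact_force: [-2.8, 0.1, 2.4]
opening: 0.003
finger_force: 1.9
```

Emit:
{"fn": "servo_tool", "kwargs": {
  "translation": [
    [0, 0.003, 0],
    [0, 0.003, 0],
    [0, 0.002, 0],
    [0, 0, 0],
    [0, 0, 0]
  ],
  "turn": [
    [0, 0, 0],
    [0, 0, 0],
    [0, 0, 0],
    [0, 0, 0],
    [0, 0, 0]
  ]
}}

```text
clock: 10.62
tool_pos: [0.6047, 0.1994, 0.0625]
eef_rot: [0.755, 0.655, -0.006, -0.004]
contact_force: [-20.7, -0.7, 17.8]
opening: 0.005
finger_force: 10.5
```

It stalled solidly: 0.8 mm of advance raised the force to 20 N, so the tab is at its end stop. Now for the knob.

Emit:
{"fn": "servo_tool", "kwargs": {
  "translation": [
    [0, -0.006, 0],
    [0, -0.008, 0],
    [0, -0.004, -0.03],
    [0, 0, -0.05],
    [0, 0, -0.06],
    [0, 0, -0.055],
    [0, 0, 0],
    [0, 0, 0]
  ],
  "turn": [
    [0, 0, 0],
    [0, 0, 0],
    [0, 0, 0],
    [0, 0, 0],
    [0, 0, 0],
    [0, 0, 0],
    [0, 0, 0],
    [0, 0, 0]
  ]
}}

```text
clock: 11.62
tool_pos: [0.5949, 0.2002, 0.2569]
eef_rot: [0.757, 0.654, -0.0, 0.0]
contact_force: [-0.1, -1.0, 0.2]
opening: 0.006
finger_force: 0.0
```

Run:
```python
from mv import *
p,R=start();print(p,R.apply([1,0,0]))
plan(p,R,.581,-.07,.257,np.radians(130),10)
```

```text
[0.59491384 0.20024897 0.25686646] [ 1.45069942e-01  9.89421128e-01 -7.36849054e-04]
T [[-0.027, 0.003, 0.0], [-0.027, 0.0, 0.0], [-0.027, -0.002, 0.0], [-0.027, -0.004, 0.0], [-0.026, -0.007, -0.0], [-0.026, -0.009, -0.0], [-0.025, -0.011, -0.0], [-0.024, -0.013, -0.0], [-0.023, -0.015, -0.0], [-0.021, -0.017, -0.0]] 
turn [0.0, 0.0, -0.084] x 10
```

Emit:
{"fn": "servo_tool", "kwargs": {
  "translation": [
    [-0.027, 0.003, 0],
    [-0.027, 0, 0],
    [-0.027, -0.002, 0],
    [-0.027, -0.004, 0],
    [-0.026, -0.007, 0],
    [-0.026, -0.009, 0],
    [-0.025, -0.011, 0],
    [-0.024, -0.013, 0],
    [-0.023, -0.015, 0],
    [-0.021, -0.017, 0]
  ],
  "turn": [
    [0, 0, -0.084],
    [0, 0, -0.084],
    [0, 0, -0.084],
    [0, 0, -0.084],
    [0, 0, -0.084],
    [0, 0, -0.084],
    [0, 0, -0.084],
    [0, 0, -0.084],
    [0, 0, -0.084],
    [0, 0, -0.084]
  ],
  "grip": 0.8
}}

```text
clock: 12.88
tool_pos: [0.5789, -0.0721, 0.2552]
eef_rot: [0.423, 0.906, -0.001, -0.002]
contact_force: [0.3, -0.6, 0.3]
opening: 0.8
finger_force: 0.0
```

Run:
```python
from mv import *
from h import *
from plant import optics
p,R=start();print(p,R.apply([1,0,0]),r.get_state()["q"])
s=optics.snapshot("scene")
P=cloud(s);k=(P[...,2]>.13)&(P[...,2]<.18)&(s["z_map"]>0)&(np.hypot(P[...,0]-.581,P[...,1]+.07)<.04)
q=P[k&(P[...,2]>.165)];print(len(q),q.mean(0),q.min(0),q.max(0))
plan(p,R,.581,-.07,.154,np.radians(130),8)
```

```text
[ 0.57893216 -0.0721082   0.25521197] [-0.64241639  0.76635255  0.00222611] [ 0.45071953  0.71787702 -0.72322936  1.67856052  0.55707571  0.96561859
  0.21944039]
97 [ 0.58630512 -0.06694854  0.17009465] [ 0.57169436 -0.07919992  0.16512297] [ 0.59880128 -0.05479709  0.17407793]
T [[0.0, 0.0, 0.013], [0.0, 0.0, 0.013], [0.0, 0.0, 0.013], [0.0, 0.0, 0.013], [0.0, 0.0, 0.013], [0.0, 0.0, 0.013], [0.0, 0.0, 0.013], [0.0, 0.0, 0.013]] 
turn [-0.0, -0.0, -0.0] x 8
```

Emit:
{"fn": "servo_tool", "kwargs": {
  "translation": [
    [0, 0.004, 0.013],
    [0, 0, 0.013],
    [0, 0, 0.013],
    [0, 0, 0.013],
    [0, 0, 0.013],
    [0, 0, 0.013],
    [0, 0, 0.013],
    [0, 0, 0.01],
    [0, 0, 0],
    [0, 0, 0]
  ],
  "turn": [
    [0, 0, 0],
    [0, 0, 0],
    [0, 0, 0],
    [0, 0, 0],
    [0, 0, 0],
    [0, 0, 0],
    [0, 0, 0],
    [0, 0, 0],
    [0, 0, 0],
    [0, 0, 0]
  ]
}}

```text
clock: 14.18
tool_pos: [0.5833, -0.0681, 0.1567]
eef_rot: [0.424, 0.906, 0.0, 0.0]
contact_force: [0.1, 0.5, -0.2]
opening: 0.799
finger_force: 0.0
```

Emit:
{"fn": "servo_tool", "kwargs": {
  "translation": [
    [0, 0, 0],
    [0, 0, 0],
    [0, 0, 0],
    [0, 0, 0],
    [0, 0, 0],
    [0, 0, 0],
    [0, 0, 0],
    [0, 0, 0]
  ],
  "turn": [
    [0, 0, 0],
    [0, 0, 0],
    [0, 0, 0],
    [0, 0, 0],
    [0, 0, 0],
    [0, 0, 0],
    [0, 0, 0],
    [0, 0, 0]
  ],
  "grip": 0,
  "grip_force": 12
}}

```text
clock: 15.18
tool_pos: [0.583, -0.0681, 0.1565]
eef_rot: [0.424, 0.906, 0.0, 0.0]
contact_force: [-0.6, 0.8, 0.8]
opening: 0.288
finger_force: 12.0
```

```bash
cat > arc.py <<'E'
# rows to turn by clockwise about the axle from the present TCP position, radius as measured
from mv import *
import sys
A=np.array([.5678,.0138])
tot,n=np.radians(float(sys.argv[1])),int(sys.argv[2])
p,R=start();d=p[:2]-A;s=r.get_state()
print("r",np.hypot(*d),"ang",np.degrees(np.arctan2(d[1],d[0])),"F",s["contact_force"],"M",s["moment"],"tool yaw",np.degrees(np.arctan2(*R.apply([1,0,0])[1::-1])))
T=[]
for i in range(n):
    c,sn=np.cos(tot/n),np.sin(tot/n)
    d2=np.array([[c,sn],[-sn,c]])@d
    T.append(R.inv().apply([*(d2-d),0]).round(4).tolist()); d=d2;R=R*Ro.from_rotvec([0,0,tot/n])
print(T[0],T[-1],"turn",tot/n)
E
python3 arc.py 100 20
```

```text
r 0.08332541522093428 ang -79.488190575179 F [-0.63857938  0.77385396  0.78450755] M [ 0.08033997 -0.17126158  0.02125783] tool yaw 129.82302011717664
[0.0038, -0.0062, -0.0] [0.0038, -0.0062, 0.0] turn 0.08726646259971647
```

Emit:
{"fn": "servo_tool", "kwargs": {
  "translation": [
    [0.0038, -0.0063, 0],
    [0.0038, -0.0063, 0],
    [0.0038, -0.0063, 0],
    [0.0038, -0.0063, 0],
    [0.0038, -0.0063, 0],
    [0.0038, -0.0063, 0],
    [0.0038, -0.0063, 0],
    [0.0038, -0.0063, 0],
    [0.0038, -0.0063, 0]
  ],
  "turn": [
    [0, 0, 0.087],
    [0, 0, 0.087],
    [0, 0, 0.087],
    [0, 0, 0.087],
    [0, 0, 0.087],
    [0, 0, 0.087],
    [0, 0, 0.087],
    [0, 0, 0.087],
    [0, 0, 0.087]
  ]
}}

```text
clock: 16.3
tool_pos: [0.5202, -0.0541, 0.1564]
eef_rot: [0.738, 0.675, 0.001, -0.0]
contact_force: [1.3, 3.3, -3.8]
opening: 0.287
finger_force: 12.0
```

```bash
python3 arc.py 60 12
```

```text
r 0.08292521531927818 ang -125.03230313938123 F [ 1.25625956  3.34515711 -3.7751204 ] M [ 0.64269487 -0.43810511  0.09318308] tool yaw 84.88402508843228
[0.0039, -0.0061, -0.0] [0.0039, -0.0061, 0.0] turn 0.08726646259971647
```

Emit:
{"fn": "servo_tool", "kwargs": {
  "translation": [
    [0.0039, -0.0063, 0],
    [0.0039, -0.0063, 0],
    [0.0039, -0.0063, 0],
    [0.0039, -0.0063, 0],
    [0.0039, -0.0063, 0],
    [0.0039, -0.0063, 0],
    [0.0039, -0.0063, 0],
    [0.0039, -0.0063, 0],
    [0.0039, -0.0063, 0],
    [0.0039, -0.0063, 0]
  ],
  "turn": [
    [0, 0, 0.087],
    [0, 0, 0.087],
    [0, 0, 0.087],
    [0, 0, 0.087],
    [0, 0, 0.087],
    [0, 0, 0.087],
    [0, 0, 0.087],
    [0, 0, 0.087],
    [0, 0, 0.087],
    [0, 0, 0.087]
  ]
}}

```text
clock: 17.55
tool_pos: [0.4843, 0.0073, 0.1564]
eef_rot: [0.954, 0.301, 0.002, -0.0]
contact_force: [3.6, 0.6, -4.6]
opening: 0.291
finger_force: 12.0
```

```bash
python3 arc.py 12 4; python3 -c "
from mv import *
print(r.get_state()['q'])"
```

```text
r 0.08371229874474354 ang -175.5188464403726 F [ 3.61151003  0.61888138 -4.61217197] M [ 0.23739746 -0.59422397  0.22429501] tool yaw 35.04130887776076
[0.0023, -0.0037, 0.0] [0.0023, -0.0037, 0.0] turn 0.05235987755982989
[-0.03145165  0.68094336 -0.12479103  2.08089411  0.20606599  0.38777179
 -1.27872173]
```

Emit:
{"fn": "servo_tool", "kwargs": {
  "translation": [
    [0.0025, -0.0041, 0],
    [0.0025, -0.0041, 0],
    [0.0025, -0.0041, 0],
    [0.0025, -0.0041, 0],
    [0, 0, 0],
    [0, 0, 0],
    [0, 0, 0]
  ],
  "turn": [
    [0, 0, 0.057],
    [0, 0, 0.057],
    [0, 0, 0.057],
    [0, 0, 0.057],
    [0, 0, 0],
    [0, 0, 0],
    [0, 0, 0]
  ]
}}

```text
clock: 18.42
tool_pos: [0.4845, 0.0254, 0.1564]
eef_rot: [0.981, 0.192, 0.001, -0.0]
contact_force: [5.3, 2.0, -7.5]
opening: 0.291
finger_force: 12.0
```

```bash
python3 arc.py 3 1
python3 - <<'E'
from h import *
from plant import optics
for n in("top","scene"):
    s=optics.snapshot(n)
    P=cloud(s);X,Y,Z=P[...,0],P[...,1],P[...,2]
    m=(s["z_map"]>0)&(Z>.044)&(Z<.07)&(np.hypot(X-.422,Y-.036)<.02);
    if m.any(): print(n,"pin",m.sum(),P[m].mean(0))
    m=(s["z_map"]>0)&(Z>.055)&(Z<.075)&(abs(X-.61)<.06)&(abs(Y-.203)<.025)
    if m.any(): print(n,"brake",m.sum(),P[m].mean(0))
    if n=="scene":cv2.imwrite("pics/s5.png",cv2.resize(s["img"][160:310,200:400,::-1],None,fx=4,fy=4,interpolation=2))
E
```

```text
r 0.08413657350549071 ang 172.05147385727136 F [ 5.27143346  1.96864226 -7.53112173] M [ 0.34564227 -1.04804224  0.18402635] tool yaw 22.104286400377447
[0.0023, -0.0038, 0.0] [0.0023, -0.0038, 0.0] turn 0.05235987755982989
top brake 33 [0.62515579 0.19679442 0.06517451]
scene brake 67 [0.63031409 0.1990979  0.06524165]
```

View pics/s5.png

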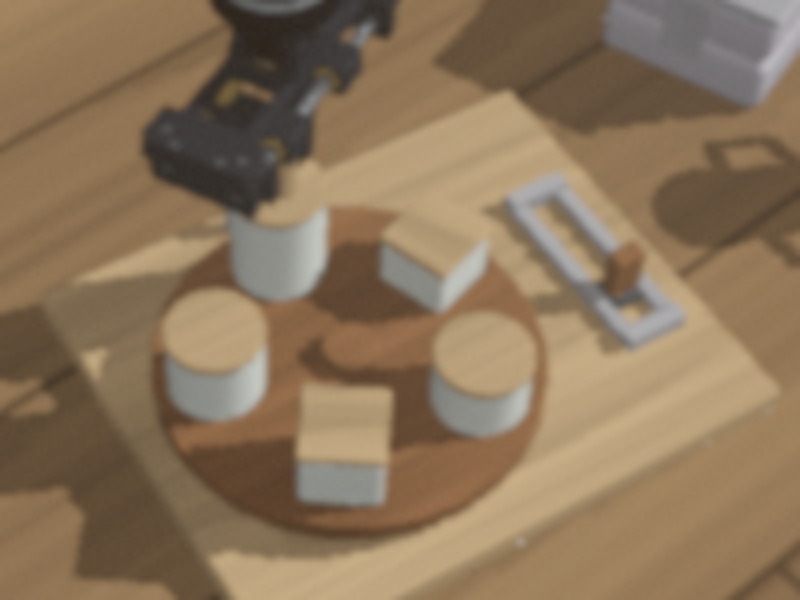

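The jar stands at the front on the pin line, within about 2 mm. In board coordinates the brake tab measures x ≈ +30 mm, which is its stop, and the grip force is 12 N. Handing in.

```bash
python3 -c "
from plant import r
print(r.finish_job())"
```

```text
the job is handed in; nothing more can be done
None
```

I handed the job in at about 18.5 s: the brake is off at its far stop and the gripper is holding the tall jar by its knob at the front, about 2 mm from the pin line by my measurements; the hand-in returned no verdict.

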